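# Close the board cutter: free its ratchet and push the knife arm home

### The job

The board cutter has been left with its knife arm standing open: make it safe. Press the red thumb tab down until the ratchet pawl snaps over and stays free, then ease the knife arm down by pushing on its black grip, without slamming it, until it lies fully home along the bed. Only push: do not grip or raise the arm, keep off the blade, and leave the type blocks, the ink roller and the ink tin where they are.

Things in the scene. Friction and masses are not known exactly. Their poses are not given: they have to be found in the camera images.
- cutter: Board cutter, fixed: grey bed with dark green gridded top, 45 mm high. Origin on the table below the middle of its length. Own y runs along the knife from grip end (-y) to pawl end (+y), x across the bed, z up. Bed: x 0 to 250, y -205 to 85 mm. The arm swings in the plane x = -10 mm. Pawl pivot at y 190, z 102 mm, between dark cheeks (y 176 to 204, up to z 116 mm).
- cutter_arm (a joint): Angle of the green knife arm, rad: 0 = fully home, level along the bed edge (its stop); grows as the grip end rises; starts 0.45 to 0.78. The hinge is stiff: the arm stays where it is left, also with the pawl free; pushing it down then takes 2 to 7 N at the grip. It carries a toothed sector (pitch 0.16 rad): with the pawl in, the arm yields at most 0.16 rad, then is blocked.
- cutter_hinge (a point): Point on the arm's hinge axis, in the middle plane of the arm (cutter frame x = -10, y = +105, z = 50 mm). The hinge axis is the cutter's x axis.
- grip_top (a point): Middle of the upper face of the black grip, 360 mm out along the arm from the hinge and 14 mm above that line. It turns with the arm; at arm angle q it lies, from cutter_hinge in the cutter's axes, at y = -360 cos q + 14 sin q, z = 360 sin q + 14 cos q (mm): 64 mm above the table when home. Its z axis is normal to the face.
- grip: The black plastic grip at the free end of the knife arm, a rounded bar 115 mm long (along the arm), 24 mm wide on top (32 mm with its side scales), 28 mm high. Origin at its centre. This is the part to push, from above.
- outer_scale: Black side scale of the grip on the side away from the bed, 108 x 4 x 18 mm, its upper edge 5 mm below the grip's upper face. Origin at its centre. Touched together with the other scale, it counts as gripping.
- inner_scale: The same on the bed's side of the grip.
- knife: The bright steel blade, 3 mm thick, under the green arm on the side of the bed, from 45 to 295 mm from the hinge. Origin on the arm's hinge axis. Not to be touched.
- pawl (a joint): Angle of the ratchet pawl, a steel rocker, rad: 0 to 0.1 = in the teeth, 0.36 = fully free (its stop); grows as the red tab is pressed down. An over-centre spring tips it at 0.18: short of that it springs back into the teeth, beyond that it snaps to 0.36 and stays there. Starting to press takes 4 to 5 N at the tab, then less.
- tab_top (a point): Middle of the upper face of the pawl's red thumb tab (28 mm along the cutter's x, 32 mm along its y), 65 mm from the pawl's pivot towards +y and 21 mm above it: 123 mm above the table when engaged; pressed right down it sinks about 24 mm. Nothing is above it.
- star_block: Loose wood type block with a star, 42 x 40 x 23 mm, on the table near the grip end. Origin under its centre. Bystander.
- rule_block: Loose wood type block with three bars, 55 x 34 x 23 mm, on the table beside the hinge, on the robot's side of the cutter. Origin under its centre. Bystander.
- ink_roller: Loose hand ink roller, black, about 180 mm long with a 100 mm wide roller, 44 mm high, lying on the cutter's bed. Origin under its yoke, at the level of the bed. Bystander.
- ink_tin: Loose ink tin, 77 mm across, 58 mm high, yellow lid, on the table near the pawl end on the bed's side. Origin under its centre. Bystander.

How it is judged:
On the way, in this order (a step that is already met when the one before it is completed fails the run):
1. the pawl has been pressed over and is free while the arm still stands open (value of joint pawl above 0.3 rad and value of joint cutter_arm above 0.2 rad), for 0.2 s.
2. the knife arm has been pushed fully home (value of joint cutter_arm below 0.04 rad), for 0.2 s.
At the end, for the whole second after the job is handed in: The knife arm lies home (within 0.04 rad, about 14 mm at the grip) and at rest, the pawl is still free (beyond 0.30 rad), and the two type blocks, the ink roller and the ink tin are within 10 mm of where they were (value of joint cutter_arm below 0.04 rad and velocity of joint cutter_arm between -0.05 and 0.05 rad/s and value of joint pawl above 0.3 rad and distance of each of star_block, rule_block, ink_roller, ink_tin from where it was at the start of the episode below 0.01 m); the robot touches nothing.
It fails at once if a type block, the ink roller or the ink tin is moved more than 10 mm (distance of any of star_block, rule_block, ink_roller, ink_tin from where it was at the start of the episode above 0.01 m).
It fails at once if the arm is raised: it turns upwards faster than 0.4 rad/s or beyond 0.85 rad (velocity of joint cutter_arm above 0.4 rad/s or value of joint cutter_arm above 0.85 rad).
It fails at once if the arm is slammed: it goes down faster than 1.8 rad/s (about 0.65 m/s at the grip) (velocity of joint cutter_arm below -1.8 rad/s).
It fails at once if the robot touches the blade (contact force between any of the fingers, the arm and knife above 1 N).
It fails at once if the grip is gripped: the fingers press on both of its sides (contact force between the fingers and outer_scale above 2 N and contact force between the fingers and inner_scale above 2 N).
It also fails if it takes over 40 s, if anything falls off the work surface, if the arm or the gripper's body presses on something with over 40 N, if the wrist force passes 120 N, or if a joint passes its speed limit or range.

### The arm

A 7-joint arm with a two-finger parallel gripper is mounted at the origin on the work surface. World frame = base frame: x ahead of the robot, y to its left, z up, the work surface at z = 0. Lengths are in m, angles in rad, forces in N, time in s.
With the tool pointing down it reaches from about 0.4 to 0.85 m from the base axis. Payload 10.4 kg.
Tool frame: the origin (TCP) lies midway between the tips of the shut fingers; the grasp point (between the pads) lies 19 mm behind it (manip.pinch_z is the distance from the TCP to the grasp point, in m); y points along the fingers, x is the direction in which the jaws open and shut, and the axes are right-handed (so a half turn about y gives the same grasp; the last joint's range is limited). The gripper opens to 85 mm and grips with 20 to 120 N. Pads are 22 mm wide; open, the fingers measure 114 mm over their backs; the gripper's body (76 mm by 85 mm) begins 54 mm behind the grasp point. The pads swing forward as they close: fully open they stand 13 mm farther back than shut.
Start: joints at [1.226, 0.332, -0.065, 1.46, 0.022, 1.35, -0.088], TCP at [0.198, -0.593, 0.231] pointing down, gripper open.
Joint ranges: [-2.6, 2.6], [-0.5, 2.12], [-1.47, 1.34], [0.16, 2.42], [-1.27, 4.41], [0.06, 2.06], [-2.6, 2.6]. Speed limits (rad/s): [2.22, 2.22, 2.79, 2.79, 3.14, 3.14, 3.14].

### API

Orientations are given as a unit quaternion [x, y, z, w].
In Python, from workcell import manip gives the robot as it stands.
- The arm moves only by the shell command python3 -m pendant 'ROWS' [OPENING] [FORCE]. ROWS is a JSON object of lists of equal length, an entry for each row: "offset": the shift along the tool's x, y, z scaled (see below), a list of three; "turn": the turn, a rotation vector about the tool's x, y, z scaled (see below), a list of three. A call has 1 to 12 rows; each row is the pose to reach, as a shift and turn from the pose measured when the call began, along the tool's axes at that moment; what a row does not reach only later rows make up. The controller multiplies each number of a shift by 200 mm and each number of a turn by 45 degrees. A row lasts 1/8 s, in which the tool goes at most 62.5 mm and 10.7 degrees, less where a joint would pass 70% of its speed; a pose out of reach is approached as far as the arm can. A call with a number of a shift or a turn outside -1 to 1 is refused whole. A call with a gripper value outside its range is refused whole. OPENING is the opening in per cent of the stroke, from 0 (shut) to 100 (fully open), set as the call begins (- or left out, the last holds). The fingers move at their own pace and stop on an object; FORCE is the grip in N (left out, the last holds). Time passes only in rows, so rows that repeat a pose let the fingers close. It gives the time, the measured TCP pose, the force and the opening at its end, in the units of the state.
- manip.get_obs(): the state, without advancing time (a new reading comes with each control period).
- manip.camera(name): name is "scene" or "top"; returns (picture, depth): 420x560x3 uint8, red, green, blue; 420x560 float32, m along the optical axis (not along the pixel's ray), 0 where there is no reading.
- manip.camera_model(name): a dict with "intrinsics" (3x3 intrinsics, pixels), "R" (3x3) and "t" (3): a world point X has camera coordinates R X + t. Camera axes: x right, y down, z forward; pixel columns grow to the right and rows downward; lengths in m; the calibration is good to about 2 mm. A picture is of the moment at which its call begins. camera_model takes no time and is no camera call.
- manip.hand_in(): hands the job in, once; it reports no verdict.
The state is a dict: "clock": time; "joint_pos": joint angles; "joint_velocities": joint speeds; "tau": joint torques, N m; "position": TCP position; "ee_rot": TCP orientation; "ft_force": force on the tool from outside, world axes, zero at the start; "torque": the same for the moment, N m; "grip_width": opening from 0.0 (shut) to 1.0 (fully open).
Only numpy, scipy, OpenCV 4.12 (cv2) and the standard library are available. Lean on these libraries where they do the work, as an engineer would, in place of code of your own. Each camera call takes 0.05 s, during which the arm holds its last target. There are 200 camera calls.

## Working session

There is one attempt and no reset: what is moved stays moved. The work goes in short steps, Python scripts to look and compute and a shell command to move; the robot and the scene stay as the last step left them, time stands still between calls to the robot, and variables do not carry over. Pictures are saved under pics/ and viewed, about 8 in all and at most 12, crops included, and the job is handed in when it is done.

```bash
mkdir -p pics; cat > h.py <<'E'
import numpy as np, cv2
from workcell import manip
from scipy.spatial.transform import Rotation as Rt
def cloud(n):
    im,d=manip.camera(n); m=manip.camera_model(n)
    K,R,t=[np.array(m[k]) for k in("intrinsics","R","t")]
    v,u=np.mgrid[:420,:560]
    P=np.stack([(u-K[0,2])/K[0,0]*d,(v-K[1,2])/K[1,1]*d,d],-1)
    W=(P-t)@R; W[d==0]=np.nan
    return im,W
def save(n,im): cv2.imwrite('pics/'+n+'.png',im[...,::-1])
def state():
    o=manip.get_obs(); np.set_printoptions(precision=4,suppress=True)
    print(o['clock'],o['position'],o['ee_rot'],o['ft_force'],o['grip_width']); print(Rt.from_quat(o['ee_rot']).as_matrix())
E
python3 - <<'E'
from h import *
state()
a,W=cloud('scene'); b,V=cloud('top'); save('scene0',a); save('top0',b)
np.savez('c0',a=a,W=W,b=b,V=V)
for n in('scene','top'):
    m=manip.camera_model(n); print(n,-np.array(m['R']).T@np.array(m['t']))
E
```

```text
0.0 [ 0.1975 -0.5926  0.2305] [-0.5734  0.4139 -0.413   0.5739] [0.1715 0.2897 0.3023] 1.001195365088945
[[ 0.3163 -0.0005  0.9487]
 [-0.9487  0.0013  0.3163]
 [-0.0014 -1.     -0.0001]]
scene [ 1.0663 -0.6238  0.8637]
top [0.4393 0.0255 1.0061]
```

View pics/scene0.png

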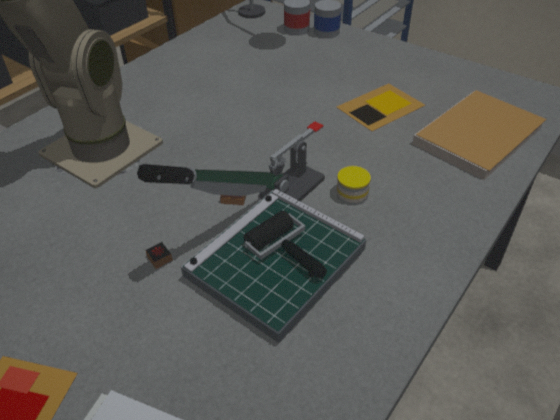

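View pics/top0.png

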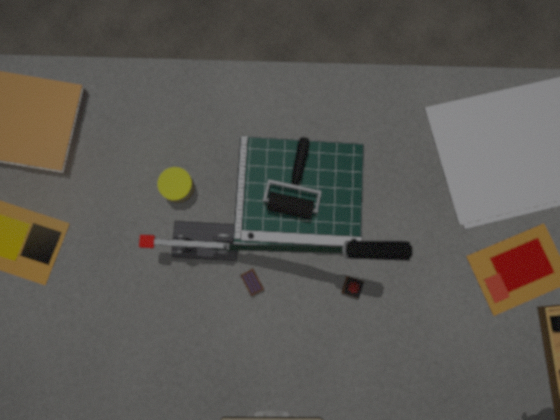

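The scene view shows the red tab at (315,127), the grip at (165,174) and the hinge at about (283,184). In the top view the tab is at (147,241), the grip at (380,250), the roller at (292,200), the tin at (175,184), the rule block at (252,282) and the star block at (353,287). Next I'll measure these points.

```bash
python3 - <<'E'
from h import *
z=np.load('c0.npz'); np.set_printoptions(precision=4,suppress=True)
def rep(nm,im,W,m,c):
    k,l,s,_=cv2.connectedComponentsWithStats(m.astype(np.uint8))
    for i in range(1,k):
        if s[i,4]<15: continue
        P=W[l==i]; P=P[~np.isnan(P[:,0])]
        print(c,nm,s[i],'med',np.median(P,0),'lo',np.percentile(P,3,axis=0),'hi',np.percentile(P,97,axis=0))
uv=np.mgrid[:420,:560]
for nm,I,W,tb,gb in(('scene',z['a'],z['W'],(295,335,115,145),(135,197,160,188)),('top',z['b'],z['V'],(130,162,230,252),(340,415,236,264))):
    h=cv2.cvtColor(I,cv2.COLOR_RGB2HSV); H,S,Vv=[h[...,i].astype(int) for i in range(3)]
    box=lambda b:(uv[1]>=b[0])&(uv[1]<b[1])&(uv[0]>=b[2])&(uv[0]<b[3])
    rep(nm,I,W,((H<8)|(H>172))&(S>150)&(Vv>90)&box(tb),'tab')
    rep(nm,I,W,(Vv<45)&(W[...,2]>.08)&box(gb),'grip')
    g=(H>60)&(H<95)&(S>70)&(Vv>30)&(W[...,2]>.03)
    rep(nm,I,W,g&(W[...,2]>.07),'armgreen')
    rep(nm,I,W,(H>22)&(H<34)&(S>150)&(W[...,2]>.03),'tin')
# bed edges, top: points with z 0.04-0.05
V=z['V']; m=(abs(V[...,2]-.045)<.006)
k,l,s,_=cv2.connectedComponentsWithStats(m.astype(np.uint8)); i=1+np.argmax(s[1:,4])
P=V[l==i]; print(s[i]); r=cv2.minAreaRect((P[:,:2]*1000).astype(np.float32)); print(r,cv2.boxPoints(r))
E
```

```text
tab scene [309 122  14   9  72] med [0.4975 0.2642 0.12  ] lo [0.4849 0.2518 0.1173] hi [0.5076 0.278  0.1225]
grip scene [138 165  56  19 792] med [ 0.4887 -0.1861  0.2781] lo [ 0.4692 -0.2227  0.2382] hi [ 0.4946 -0.1341  0.3039]
armgreen scene [197 171  78  13 429] med [ 0.4883 -0.0095  0.1488] lo [ 0.4827 -0.1062  0.0772] hi [0.4934 0.0929 0.2188]
tin scene [338 166  33  23 576] med [0.6309 0.2254 0.0557] lo [0.5983 0.1926 0.0525] hi [0.6639 0.2592 0.0589]
tab top [139 235  15  13 165] med [0.4932 0.265  0.1215] lo [0.4826 0.2526 0.1187] hi [0.5054 0.2783 0.1241]
grip top [ 346  240   66   20 1071] med [ 0.4746 -0.1729  0.2785] lo [ 0.461  -0.2154  0.2442] hi [ 0.4887 -0.1273  0.3053]
armgreen top [293 152   4  15  21] med [ 0.6841 -0.0399  0.0743] lo [ 0.6698 -0.0441  0.0701] hi [ 0.699  -0.0378  0.0767]
armgreen top [291 170   2  12  15] med [ 0.6464 -0.0338  0.0745] lo [ 0.6355 -0.0355  0.0708] hi [ 0.6579 -0.0334  0.079 ]
armgreen top [231 246  17   4  34] med [0.4847 0.0776 0.1004] lo [0.4825 0.0611 0.0914] hi [0.4871 0.0918 0.1143]
armgreen top [287 246  11   4  23] med [ 0.4809 -0.0302  0.1772] lo [ 0.4787 -0.0394  0.1703] hi [ 0.4834 -0.0221  0.1819]
armgreen top [302 246  21   5  48] med [ 0.4798 -0.0682  0.2016] lo [ 0.4761 -0.0833  0.1889] hi [ 0.4822 -0.0494  0.213 ]
armgreen top [324 247  17   5  36] med [ 0.4777 -0.1001  0.2243] lo [ 0.474  -0.1131  0.2157] hi [ 0.4815 -0.0887  0.2337]
tin top [158 168  34  32 825] med [0.6266 0.2265 0.0572] lo [0.5958 0.1944 0.0537] hi [0.6581 0.2578 0.0605]
[ 232  136  132  108 9478]
((616.471923828125, -53.994537353515625), (290.0884704589844, 250.51162719726562), 87.6313705444336) [[ 485.3286 -193.7382]
 [ 735.6262 -204.0915]
 [ 747.6152   85.7491]
 [ 497.3176   96.1024]]
```

The points agree with each other. The bed measures 290 x 250 mm, which puts the cutter origin at about (0.494, 0.011) with yaw −2.4°. The tab is predicted at (0.494, 0.266) and measured at (0.494, 0.265, 0.1215). The hinge is at about (0.488, 0.1165, 0.05) and q is about 0.64. I'll shut the fingers, lift and align.

```bash
python3 -m pendant '{"offset":[[0,-0.2,0],[0,-0.4,0],[0,-0.6,0],[0,-0.8,0],[0,-1,0],[0,-1,0]],"turn":[[0,0.1,0],[0,0.2,0],[0,0.3,0],[0,0.4,0],[0,0.462,0],[0,0.462,0]]}' 0 60; python3 -c "
from h import *
state();print(manip.get_obs()['joint_pos'])"
```

```text
clock: 0.85
position: [0.1979, -0.5934, 0.4336]
ee_rot: [0.49, -0.509, 0.511, -0.489]
ft_force: [-0.1, -0.1, -0.6]
grip_width: 0.001
0.85 [ 0.1979 -0.5934  0.4336] [ 0.49   -0.5091  0.5114 -0.489 ] [-0.0617 -0.1257 -0.6449] 0.0008309328596350778
[[-0.0415  0.0013  0.9991]
 [-0.9991 -0.0032 -0.0415]
 [ 0.0032 -1.      0.0014]]
[ 1.1781  0.3211 -0.0033  1.059   0.0011  1.758  -0.4372]
```

```bash
python3 -m pendant '{"offset":[[-0.2,0,0.22],[-0.4,0,0.45],[-0.6,0,0.7],[-0.8,0,0.9],[-0.8,0,0.9]],"turn":[[0,0,0],[0,0,0],[0,0,0],[0,0,0],[0,0,0]]}' && python3 -m pendant '{"offset":[[-0.25,0,0.1],[-0.5,0,0.2],[-0.75,0,0.3],[-1,0,0.4],[-1,0,0.4]],"turn":[[0,0,0],[0,0,0],[0,0,0],[0,0,0],[0,0,0]]}' && python3 -m pendant '{"offset":[[-0.25,0,0],[-0.5,0,0],[-0.75,0,0],[-1,0,0],[-1,0,0]],"turn":[[0,0,0],[0,0,0],[0,0,0],[0,0,0],[0,0,0]]}' && python3 -m pendant '{"offset":[[-0.25,0,0],[-0.5,0,0],[-0.75,0,0],[-1,0,0],[-1,0,0]],"turn":[[0,0,0],[0,0,0],[0,0,0],[0,0,0],[0,0,0]]}'; python3 -c "
from h import *
state();o=manip.get_obs();print(o['joint_pos'])
d=Rt.from_quat(o['ee_rot']).as_matrix().T@(np.array([.494,.266,.16])-o['position']);print(d/.2)"
```

```text
clock: 1.48
position: [0.3884, -0.4368, 0.4322]
ee_rot: [0.492, -0.507, 0.509, -0.492]
ft_force: [-0.6, -1.1, 0.6]
grip_width: 0.001
clock: 2.1
position: [0.4761, -0.2357, 0.4317]
ee_rot: [0.493, -0.506, 0.506, -0.494]
ft_force: [-0.7, -1.0, 0.2]
grip_width: -0.0
clock: 2.72
position: [0.481, -0.0331, 0.4316]
ee_rot: [0.494, -0.505, 0.505, -0.495]
ft_force: [-0.1, -1.3, -0.2]
grip_width: -0.003
clock: 3.35
position: [0.4848, 0.1688, 0.4308]
ee_rot: [-0.496, 0.504, -0.503, 0.496]
ft_force: [-0.6, -0.6, 0.3]
grip_width: 0.002
3.35 [0.4848 0.1688 0.4308] [-0.4957  0.5043 -0.5035  0.4964] [-0.568  -0.5896  0.3309] 0.0015440799252892448
[[-0.0157 -0.0002  0.9999]
 [-0.9999  0.0015 -0.0157]
 [-0.0015 -1.     -0.0002]]
[ 0.2047  0.1058 -0.6891  1.3428  0.0665  1.7162 -2.0585]
[-0.4847  1.3549  0.0389]
```

```bash
python3 -m pendant '{"offset":[[-0.25,0,0.02],[-0.485,0,0.04],[-0.485,0.25,0.04],[-0.485,0.5,0.04],[-0.485,0.75,0.04],[-0.485,1,0.04],[-0.485,1,0.04]],"turn":[[0,0,0],[0,0,0],[0,0,0],[0,0,0],[0,0,0],[0,0,0],[0,0,0]]}'; python3 -c "
from h import *
state();o=manip.get_obs();print(o['joint_pos'])
a,W=cloud('scene');b,V=cloud('top');save('p1',cv2.resize(np.hstack([a[60:260,180:400],b[160:360,90:310]]),(792,360)))
d=Rt.from_quat(o['ee_rot']).as_matrix().T@(np.array([.494,.266,.097])-o['position']);print(d/.2)"
```

```text
clock: 4.22
position: [0.4938, 0.2621, 0.2274]
ee_rot: [-0.498, 0.506, -0.504, 0.493]
ft_force: [0.1, -0.5, 1.1]
grip_width: 0.002
4.225 [0.4938 0.2621 0.2274] [-0.4975  0.5056 -0.5037  0.4932] [ 0.1472 -0.4764  1.1377] 0.0016941553458704323
[[-0.0186 -0.0062  0.9998]
 [-0.9998 -0.0024 -0.0186]
 [ 0.0026 -1.     -0.0062]]
[ 0.0656  0.2765 -0.7509  1.6071  0.1905  1.3405 -2.3006]
[-0.0212  0.6521  0.0044]
```

View pics/p1.png

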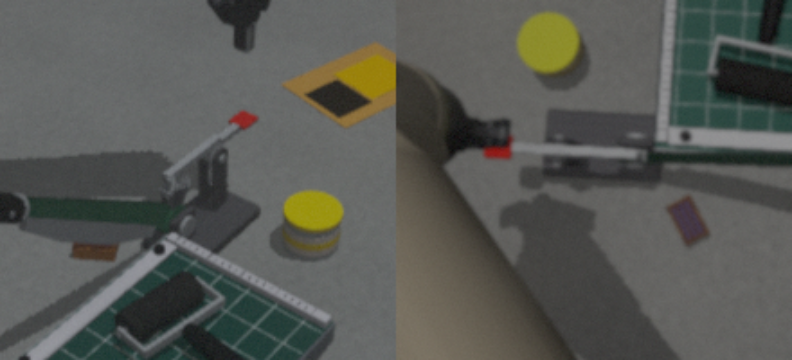

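The fingers stand right above the tab: in the left crop the fingertip is at (243,40) and the tab at (243,120). I'll press now, and turn back a little to relieve joint 7.

```bash
python3 -m pendant '{"offset":[[-0.02,0.2,0],[-0.02,0.4,0],[-0.02,0.5,0],[-0.02,0.54,0],[-0.02,0.57,0],[-0.02,0.6,0],[-0.02,0.63,0],[-0.02,0.65,0],[-0.02,0.65,0],[-0.02,0.65,0]],"turn":[[0,-0.15,0],[0,-0.3,0],[0,-0.4,0],[0,-0.4,0],[0,-0.4,0],[0,-0.4,0],[0,-0.4,0],[0,-0.4,0],[0,-0.4,0],[0,-0.4,0]]}'
```

```text
clock: 5.58
position: [0.4955, 0.2689, 0.1023]
ee_rot: [-0.568, 0.421, -0.42, 0.569]
ft_force: [0.8, -0.1, -0.3]
grip_width: -0.002
```

```bash
python3 -m pendant '{"offset":[[0,-0.2,0],[0,-0.45,0],[0,-0.7,0],[0,-0.95,0],[0,-1,0],[0,-1,0]],"turn":[[0,0,0],[0,0,0],[0,0,0],[0,0,0],[0,0,0],[0,0,0]]}'; python3 -c "
from h import *
state();o=manip.get_obs();print(o['joint_pos'])
for n in('scene','top'):
    a,W=cloud(n)
    if n=='scene': save('p2',cv2.resize(a[60:260,130:400],(783,580)))
    h=cv2.cvtColor(a,cv2.COLOR_RGB2HSV);m=((h[...,0]<8)|(h[...,0]>172))&(h[...,1]>150)&(h[...,2]>70)&(np.linalg.norm(W[...,:2]-[.495,.268],axis=-1)<.04)
    print(n,m.sum(),np.nanmedian(W[m],0))
"
```

```text
clock: 6.32
position: [0.4955, 0.2686, 0.3022]
ee_rot: [-0.568, 0.421, -0.421, 0.569]
ft_force: [-0.6, -0.2, -1.0]
grip_width: -0.001
6.325 [0.4955 0.2686 0.3022] [-0.5677  0.4208 -0.4206  0.569 ] [-0.6429 -0.1723 -1.0335] -0.0014515800179489414
[[ 0.2921  0.0008  0.9564]
 [-0.9564  0.0015  0.2921]
 [-0.0012 -1.      0.0012]]
[ 0.0999  0.2558 -0.8127  1.4813  0.1849  1.4822 -1.9868]
scene 38 [0.4983 0.2664 0.0967]
top 135 [0.4927 0.2668 0.0988]
```

View pics/p2.png

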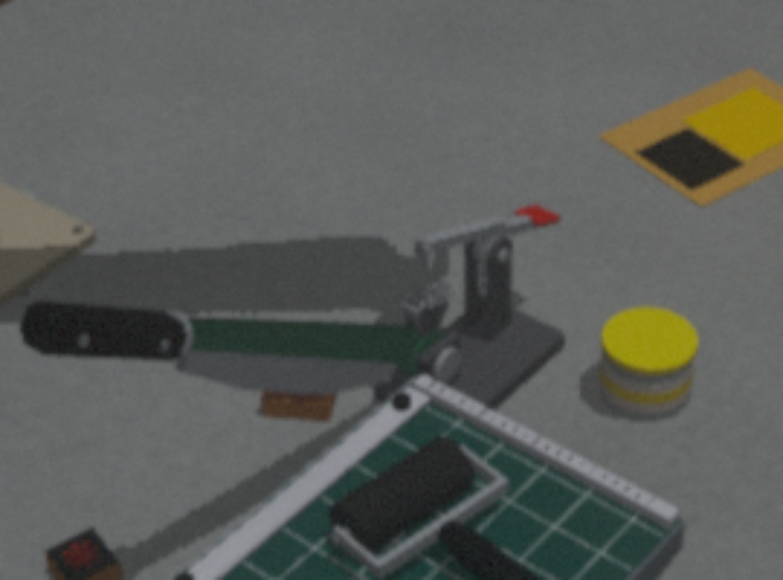

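The pawl is free: the tab has sunk to z≈0.098 and stays there with the fingers clear, and the arm still stands open. I'll go up and across to the grip.

```bash
python3 -m pendant '{"offset":[[0,-0.25,0],[0,-0.5,0],[0.1,-0.65,-0.03],[0.3,-0.65,-0.1],[0.55,-0.65,-0.19],[0.8,-0.65,-0.28],[1,-0.65,-0.35],[1,-0.65,-0.35]],"turn":[[0,0,0],[0,0.1,0],[0,0.2,0],[0,0.3,0],[0,0.43,0],[0,0.43,0],[0,0.43,0],[0,0.43,0]]}'; python3 -c "
from h import *
state();o=manip.get_obs();print(o['joint_pos'])
d=Rt.from_quat(o['ee_rot']).as_matrix().T@(np.array([.4765,-.164,.33])-o['position']);print(d/.2)"
```

```text
clock: 7.42
position: [0.4868, 0.0524, 0.4291]
ee_rot: [-0.489, 0.513, -0.511, 0.487]
ft_force: [0.4, 0.0, -1.2]
grip_width: 0.002
7.425 [0.4868 0.0524 0.4291] [-0.489   0.5127 -0.511   0.4867] [ 0.4097  0.0487 -1.2032] 0.001548227871536333
[[-0.048  -0.004   0.9988]
 [-0.9988 -0.0006 -0.048 ]
 [ 0.0008 -1.     -0.004 ]]
[ 0.406   0.0418 -0.6241  1.401   0.0244  1.7107 -1.8332]
[1.0826 0.4961 0.0026]
```

```bash
python3 -m pendant '{"offset":[[0.25,0,0],[0.5,0,0],[0.75,0,0],[1,0,0],[1,0.2,0],[1,0.4,0],[1,0.4,0]],"turn":[[0,0,0],[0,0,0],[0,0,0],[0,0,0],[0,0,0],[0,0,0],[0,0,0]]}'; python3 -c "
from h import *
state();o=manip.get_obs();print(o['joint_pos'])
a,W=cloud('scene');b,V=cloud('top');save('p3',cv2.resize(np.hstack([a[60:260,60:280],b[160:360,250:470]]),(792,360)))
R=Rt.from_quat(o['ee_rot']).as_matrix()
for q in (.64,.5,.35,.2,.1,0):
    r=-.36*np.cos(q)+.014*np.sin(q); z=.05+.36*np.sin(q)+.014*np.cos(q)
    T=np.array([.488+.0414*r,.1165+r*.999,z]); print(q,T,R.T@(T-o['position'])/.2)"
```

```text
clock: 8.3
position: [0.4756, -0.1465, 0.3459]
ee_rot: [-0.49, 0.515, -0.509, 0.486]
ft_force: [0.3, -0.9, 0.7]
grip_width: 0.002
8.3 [ 0.4756 -0.1465  0.3459] [-0.4903  0.5145 -0.5087  0.4858] [ 0.3492 -0.8507  0.7162] 0.0020349630634425245
[[-0.047  -0.0103  0.9988]
 [-0.9989  0.0016 -0.047 ]
 [-0.0011 -0.9999 -0.0104]]
[ 0.6282  0.0442 -0.434   1.5652  0.019   1.5467 -1.4239]
0.64 [ 0.4764 -0.1636  0.2762] [0.0856 0.3482 0.0114]
0.5 [ 0.4752 -0.1924  0.2349] [0.2299 0.5547 0.0144]
0.35 [ 0.4742 -0.2165  0.1866] [0.351  0.796  0.0176]
0.2 [ 0.4735 -0.2332  0.1352] [0.4346 1.0527 0.0207]
0.1 [ 0.4732 -0.2399  0.0999] [0.4686 1.2295 0.0227]
0 [ 0.4731 -0.2431  0.064 ] [0.4848 1.4088 0.0247]
```

View pics/p3.png

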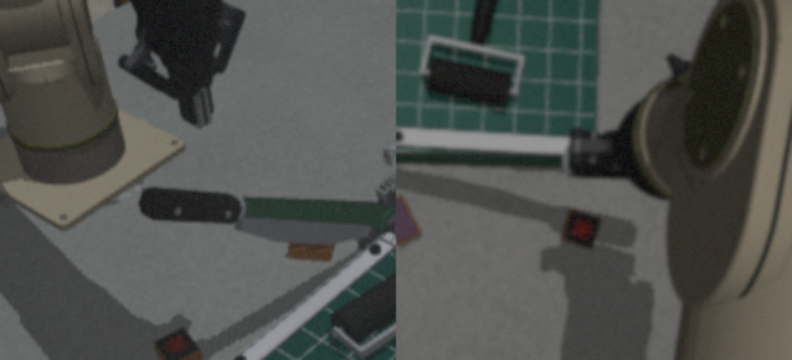

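The fingers are over the grip: in the left crop the fingertip is at (203,120) and the grip at (190,205). I'll ease it down along the arc.

```bash
python3 -m pendant '{"offset":[[0.08,0.14,0.01],[0.08,0.24,0.01],[0.09,0.34,0.01],[0.16,0.44,0.01],[0.23,0.54,0.015],[0.28,0.64,0.015],[0.33,0.74,0.015],[0.37,0.84,0.02],[0.4,0.92,0.02],[0.42,1,0.02],[0.42,1,0.02]],"turn":[[0,0,0],[0,0,0],[0,0,0],[0,0,0],[0,0,0],[0,0,0],[0,0,0],[0,0,0],[0,0,0],[0,0,0],[0,0,0]]}'; python3 -c "
from h import *
state();o=manip.get_obs()
a,W=cloud('scene');save('p4',cv2.resize(a[60:320,60:400],(785,600)))
R=Rt.from_quat(o['ee_rot']).as_matrix()
for T in ([.4735,-.2332,.1352],[.473,-.243,.064],[.473,-.243,.056]): print(R.T@(T-o['position'])/.2)"
```

```text
clock: 9.78
position: [0.4772, -0.2314, 0.1507]
ee_rot: [-0.489, 0.512, -0.511, 0.487]
ft_force: [-0.9, 0.8, 0.1]
grip_width: 0.001
9.775 [ 0.4772 -0.2314  0.1507] [-0.489   0.5123 -0.5111  0.487 ] [-0.9349  0.7943  0.1299] 0.0014889153786069094
[[-0.0474 -0.0032  0.9989]
 [-0.9989 -0.0007 -0.0474]
 [ 0.0008 -1.     -0.0032]]
[ 0.0097  0.0774 -0.0178]
[ 0.0585  0.4335 -0.0168]
[ 0.0585  0.4735 -0.0167]
```

View pics/p4.png

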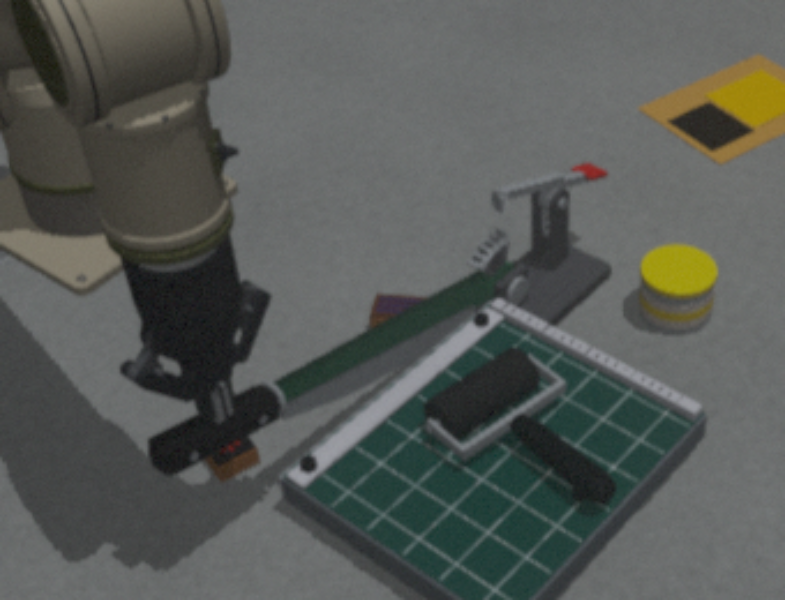

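The arm has gone down with the fingers at mid-grip, (220,415) in the picture, and the pawl is still free with its red tab low at (590,170). I'll carry on to the stop.

```bash
python3 -m pendant '{"offset":[[0.01,0.09,-0.01],[0.03,0.18,-0.017],[0.04,0.26,-0.017],[0.05,0.34,-0.017],[0.055,0.4,-0.017],[0.058,0.44,-0.017],[0.058,0.465,-0.017],[0.058,0.475,-0.017],[0.058,0.475,-0.017],[0.058,0.475,-0.017]],"turn":[[0,0,0],[0,0,0],[0,0,0],[0,0,0],[0,0,0],[0,0,0],[0,0,0],[0,0,0],[0,0,0],[0,0,0]]}'
```

```text
clock: 11.08
position: [0.4756, -0.2431, 0.0632]
ee_rot: [0.489, -0.51, 0.513, -0.487]
ft_force: [-22.7, 9.9, 68.9]
grip_width: 0.006
```

The tip stopped at z=0.063 (home is 0.064) with 69 N, so the arm is on its stop. I'll lift straight off.

```bash
python3 -m pendant '{"offset":[[0,-0.05,0],[0,-0.25,0],[0,-0.5,0],[0,-0.75,0],[0,-1,0],[0,-1,0]],"turn":[[0,0,0],[0,0,0],[0,0,0],[0,0,0],[0,0,0],[0,0,0]]}'; python3 - <<'E'
from h import *
state()
z=np.load('c0.npz')
a,W=cloud('scene');b,V=cloud('top');save('p5',cv2.resize(a[60:320,60:400],(785,600)))
for n,I,X,b0,B0 in(('scene',a,W,z['a'],z['W']),('top',b,V,z['b'],z['V'])):
    for im,C in((b0,B0),(I,X)):
        h=cv2.cvtColor(im,cv2.COLOR_RGB2HSV).astype(int)
        red=((h[...,0]<8)|(h[...,0]>172))&(h[...,1]>150)&(h[...,2]>60)
        near=lambda p,r:np.linalg.norm(C[...,:2]-p,axis=-1)<r
        yl=(h[...,0]>22)&(h[...,0]<34)&(h[...,1]>150)&(C[...,2]>.03)
        dk=(h[...,2]<50)&(C[...,2]>.05)&(C[...,2]<.1)&(C[...,0]>.51)&(C[...,0]<.75)&(abs(C[...,1]+.05)<.14)
        for nm,m in(('tab',red&near([.495,.268],.04)),('star',red&(C[...,2]<.03)&(C[...,0]<.45)&(C[...,0]>.3)&(C[...,1]>-.25)&(C[...,1]<0)),('tin',yl),('roller',dk),('grip',(h[...,2]<50)&near([.473,-.243],.05)&(C[...,2]>.045)&(C[...,2]<.12))):
            print(n,nm,m.sum(),np.nanmedian(C[m],0) if m.any() else '')
E
```

```text
clock: 11.82
position: [0.4772, -0.2424, 0.2676]
ee_rot: [0.488, -0.508, 0.515, -0.488]
ft_force: [0.5, 0.3, -1.5]
grip_width: -0.004
11.825 [ 0.4772 -0.2424  0.2676] [ 0.4882 -0.5078  0.5151 -0.4884] [ 0.4794  0.3258 -1.4746] -0.00441166948869589
[[-0.0462  0.0073  0.9989]
 [-0.9989 -0.0073 -0.0462]
 [ 0.007  -0.9999  0.0076]]
scene tab 72 [0.4975 0.2642 0.12  ]
scene star 4 [ 0.3993 -0.1788  0.0222]
scene tin 579 [0.6307 0.2253 0.0557]
scene roller 1686 [ 0.6033 -0.0534  0.0786]
scene grip 0 
scene tab 37 [0.4994 0.2658 0.097 ]
scene star 43 [ 0.4022 -0.1804  0.0209]
scene tin 576 [0.6306 0.225  0.0557]
scene roller 1667 [ 0.6038 -0.0535  0.0787]
scene grip 790 [ 0.4814 -0.2448  0.0596]
top tab 164 [0.4932 0.265  0.1215]
top star 38 [ 0.3997 -0.179   0.0228]
top tin 825 [0.6266 0.2265 0.0572]
top roller 1355 [ 0.5904 -0.0443  0.0823]
top grip 0 
top tab 131 [0.4929 0.267  0.099 ]
top star 77 [ 0.402  -0.1806  0.0227]
top tin 837 [0.6262 0.2263 0.0573]
top roller 1340 [ 0.5901 -0.0443  0.0824]
top grip 552 [ 0.4704 -0.2393  0.0619]
```

View pics/p5.png

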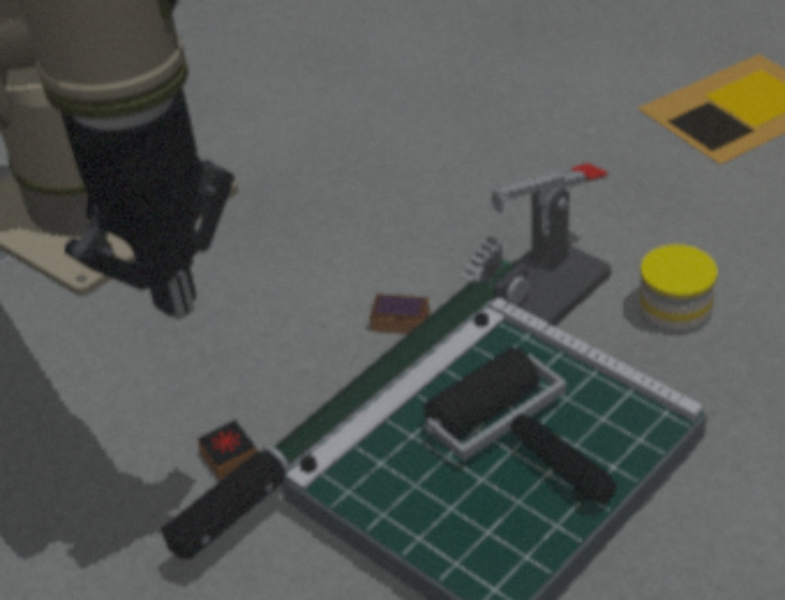

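The arm lies home along the bed edge, with the grip at (225,505) and its top at about 0.062 m. The tab is still down at (590,170), and the bystanders haven't moved. Handing in.

```bash
python3 -c "
from workcell import manip
print(manip.hand_in())"
```

```text
the job is handed in; nothing more can be done
None
```

The cutter is safe and the job is handed in: the pawl is free and the knife arm lies fully home. I pressed the tab down with shut fingers, then eased the arm down along its arc by its black grip until it met its stop. The whole job took about 12 s of the 40 s. The hand-in gives no verdict, so these last checks are my own:

- **Pawl:** the tab went from z≈0.121 to z≈0.098 m and stayed there after the fingers lifted and after the arm came down.
- **Knife arm:** the fingertip stopped at z=0.063 m, against 0.064 m for home, and the cameras put the grip top at 0.060–0.062 m. The push at the stop reached 69 N vertically, within the 120 N wrist limit but firmer than it needed to be.
- **Robot clear:** the fingers ended about 0.2 m above the grip with no contact force.
- **Ink roller and ink tin:** both unchanged to within 1 mm.
- **Star block:** it reads 2–3 mm off its first position, within the 10 mm limit. I think this is a measuring effect, because more of its red star was visible the second time and nothing came near it.
- **Rule block:** I checked this only by eye in the last picture, where nothing had come near it.

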